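# Let the notions case lid down softly

### The job

The lid of the notions case on the packing bench leans open: with a fingertip tip it over past upright so that it begins to fall shut, catch it on a finger under its orange lip while it falls, and lower it slowly until it lies fully shut, without letting it drop or bump. Do not pinch the lid or force it, leave the mug, thread cone, jar and lint roller where they stand, and take the hand away from everything at the end.

Things in the scene. Friction and masses are not known exactly. Their poses are not given: they have to be found in the camera images.
- case: Grey open-topped notions case, fixed to the bench, 140 (its x) by 200 (its y) by 90 mm high to the lid's underside when shut. Origin: centre of its underside, on the bench; z up; its -x side is the front and faces the robot's right (world -y, turned by up to 22 degrees), its +x side carries the hinge. The small goods inside are not touched
- lid (a joint): Lid angle about its hinge, rad: 0 shut (level), 1.57 upright, 1.85 open against its stop, leaning back, where it starts. No spring or catch. A weak damper slows it only partly: once past upright it falls shut by itself in about 2 to 4 s, slowly at first, then at about 0.8 rad/s; back of upright it returns to its stop. Lid mass about 0.21 to 0.33 kg
- lid_edge (a point): Middle of the lid's free edge, underside face; x axis to the hinge, y along the hinge, z out of the outer face (up when shut). The lid is a dark blue plate, 170 mm hinge to edge, 200 wide, 6 thick, with an orange lip 30 mm deep along the free edge. Shut, the lip overhangs the case front by 30 mm, so a finger under it can go on down and draw back
- lid_hinge (a point): Middle of the hinge line, on the far (+x) rim of the case, 70 mm behind its centre and 90 mm above the bench; moves in angle with the lid: axes as for lid_edge
- mug_mid (a point): Terracotta mug, 74 mm wide, 85 mm high; point at its centre, half-way up. Bystander
- cone_mid (a point): Pale blue thread cone, 64 mm wide at the foot, 112 mm high; point at its centre, half-way up. Bystander
- jar_mid (a point): Amber jar with a white cap, 60 mm wide, 75 mm high; point at its centre, half-way up. Bystander
- roller_mid (a point): Lint roller lying on the bench: white roll 48 mm thick and 100 mm long with a black handle, 210 mm in all, along its x axis; the point lies on its axis, where roll and yellow collar meet. Bystander

How it is judged (in metres and radians):
On the way, in this order (a step that is already met when the one before it is completed fails the run):
1. the lid has been tipped over past upright (below 1.45 rad) (value of joint lid below 1.45 rad), for 0.05 s.
2. the falling lid rests on the fingers at 0.9 to 0.1 rad, slower than 0.4 rad/s, for 0.2 s (value of joint lid between 0.1 and 0.9 rad and velocity of joint lid above -0.4 rad/s and contact force between the fingers and case above 0.1 N), for 0.2 s.
3. the lid is shut (below 0.03 rad) (value of joint lid below 0.03 rad), for 0.2 s.
At the end, for the whole second after the job is handed in: The lid lies shut (within 0.03 rad, 5 mm at the lip) and mug, cone, jar and lint roller are within 15 mm of where they stood (value of joint lid below 0.03 rad and distance of each of mug_mid, cone_mid, jar_mid, roller_mid from where it was at the start of the episode below 0.015 m); the robot touches nothing.
It fails at once if the lid drops: faster than 0.45 rad/s between 0.3 and 0.06 rad (50 to 10 mm at the lip) (value of joint lid between 0.06 and 0.3 rad and velocity of joint lid below -0.45 rad/s).
It fails at once if the lid or case is pinched or forced (more than 15 N) (contact force between any of the fingers, the arm and case above 15 N).
It fails at once if the mug, cone, jar or lint roller is moved more than 15 mm (distance of any of mug_mid, cone_mid, jar_mid, roller_mid from where it was at the start of the episode above 0.015 m).
It also fails if it takes over 54 s, if anything falls off the work surface, if the arm or the gripper's body presses on something with over 40 N, if the wrist force passes 120 N, or if a joint passes its speed limit or range.

### The arm

A 6-joint arm with a two-finger parallel gripper is mounted at the origin on the work surface. World frame = base frame: x ahead of the robot, y to its left, z up, the work surface at z = 0. Lengths are in mm, angles in rad, forces in N, time in s.
With the tool pointing down it reaches from about 350 to 950 mm from the base axis. Payload 17.4 kg.
Tool frame: the origin (TCP) lies midway between the tips of the shut fingers; the grasp point (between the pads) lies 19 mm behind it; z points along the fingers, y is the direction in which the jaws open and shut (so a half turn about z gives the same grasp; the last joint's range is limited). The gripper opens to 93 mm and grips with 3 to 60 N. Pads are 15 mm wide; open, the fingers measure 128 mm over their backs; the gripper's body (75 mm by 188 mm) begins 65 mm behind the grasp point.
Start: joints at [1.298, 0.116, 1.442, -0, 1.584, -0.038], TCP at [157.045, 656.482, 218.646] pointing down, gripper open.
Joint ranges: [-2.83, 2.83], [-0.83, 2.19], [0.07, 2.5], [-1.14, 4.28], [0.01, 3], [-2.97, 2.97]. Speed limits (rad/s): [1.89, 1.89, 2.22, 3.14, 3.14, 3.14].

### API

Orientations are given as a rotation vector (axis times angle).
In Python, from workcell import bot gives the robot as it stands.
- The arm moves only by the tool send_rows, never from a script. Its arguments are lists of equal length, an entry for each row: "rotation": the turn, a rotation vector about the tool's x, y, z in units of 5 degrees (1.0 is 5 degrees), a list of three; "delta_pos": the shift along the tool's x, y, z in units of 25 mm (1.0 is 25 mm), a list of three; "grip": the closure, from -1 (fully open) to 1 (shut). A call has 1 to 10 rows; each row is the pose to reach, as a shift and turn from the pose commanded when the call began, along the tool's axes at that moment; what a row does not reach only later rows make up. A row lasts 1/12 s, in which the tool goes at most 41.7 mm and 7.16 degrees, less where a joint would pass 70% of its speed; a pose out of reach is approached as far as the arm can. A call with a gripper value outside its range is refused whole. The fingers move at their own pace and stop on an object; "squeeze" is the grip in N (left out, the last holds). Time passes only in rows, so rows that repeat a pose let the fingers close. It gives the time, the measured TCP pose, the force and the opening at its end, in the units of the state.
- bot.get_obs(): the state, without advancing time (a new reading comes with each control period).
- bot.grab_frame(name): name is "scene" or "top" or "wrist"; returns a dict with "image" (384x512x3 uint8, red, green, blue), "intrinsics" (3x3 intrinsics, pixels), "R" (3x3) and "t" (3): a world point X has camera coordinates R X + t. Camera axes: x right, y down, z forward; pixel columns grow to the right and rows downward; lengths in mm; the calibration is good to about 2 mm. A picture is of the moment at which its call begins. There is no depth.
- bot.hand_in(): hands the job in, once; it reports no verdict.
The state is a dict: "t": time; "joint_positions": joint angles; "qvel": joint speeds; "joint_efforts": joint torques, N m; "position": TCP position; "eef_rot": TCP orientation; "force": force on the tool from outside, world axes, zero at the start; "moment": the same for the moment, N m; "opening": finger opening in mm.
Only numpy, scipy, OpenCV 4.12 (cv2) and the standard library are available. Lean on these libraries where they do the work, as an engineer would, in place of code of your own. Each camera call takes 0.05 s, during which the arm holds its last target.

## Working session

There is one attempt and no reset: what is moved stays moved. The work goes in short steps, Python scripts to look and compute and a tool call to move; the robot and the scene stay as the last step left them, time stands still between calls to the robot, and variables do not carry over. Pictures are saved under pics/ and viewed, and the job is handed in when it is done.

Besides the shell and the picture viewer there is one more tool, called after "Request:" by a JSON object that holds its "name" and its "arguments", one argument or row to a line. send_rows: Moves the arm, as the interface text tells. Its arguments: {"type":"object","properties":{"rotation":{"type":"array"},"delta_pos":{"type":"array"},"grip":{"type":"array"},"squeeze":{"type":"number"}},"required":["rotation","delta_pos","grip"]}

```bash
mkdir -p pics; ls
python3 - <<'E'
from workcell import bot
import cv2,pickle
print(bot.get_obs())
d={}
for n in ["scene","top","wrist"]:
    f=bot.grab_frame(n); d[n]=f
    cv2.imwrite(f"pics/{n}0.png",f["image"][:,:,::-1])
    print(n,f["intrinsics"],f["R"],f["t"])
pickle.dump(d,open("f0.pkl","wb"))
E
```

```text
pics
{'t': 0.0, 'joint_positions': array([ 1.29820170e+00,  1.16492491e-01,  1.44228262e+00,  9.12498682e-06,
        1.58399279e+00, -3.77917026e-02]), 'qvel': array([-2.66409944e-04,  7.98388116e-05, -2.93974641e-04, -1.45674655e-03,
       -1.32372167e-03,  6.74048857e-04]), 'joint_efforts': array([-1.76410347e-03, -7.21196437e+01, -6.22656798e+01,  7.79230543e-02,
        2.34348705e-02, -9.51731886e-05]), 'position': array([156.98388169, 656.27657664, 217.89001692]), 'eef_rot': array([-3.67958308e-01, -3.11977720e+00,  1.82155943e-03]), 'force': array([-0.48484607, -0.59123952,  0.01941103]), 'moment': array([ 0.0247932 , -0.01323232, -0.03351429]), 'opening': 92.86669288175985}
scene [[496.38740193   0.         252.99477066]
 [  0.         496.38740193 193.91028371]
 [  0.           0.           1.        ]] [[ 0.47874725  0.87795163  0.00141668]
 [ 0.75941182 -0.41329666 -0.50247344]
 [-0.44056186  0.24163362 -0.86459149]] [-397.86917487 -338.44226449 1463.7571772 ]
top [[470.47476604   0.         259.25790981]
 [  0.         470.47476604 199.3554799 ]
 [  0.           0.           1.        ]] [[ 0.0035831  -0.99996465 -0.00760629]
 [-0.98981186 -0.00246384 -0.14236014]
 [ 0.14233636  0.00803889 -0.9897857 ]] [ 142.74426707  575.90096701 1187.82621065]
wrist [[297.15611939   0.         260.70970359]
 [  0.         297.15611939 187.05704067]
 [  0.           0.           1.        ]] [[ 2.32608749e-01  9.72570257e-01 -5.14039762e-04]
 [ 9.39705696e-01 -2.24612262e-01  2.57880858e-01]
 [ 2.50691793e-01 -6.04683900e-02 -9.66176588e-01]] [-673.17425982  -29.81540967  389.72827833]
```

View pics/scene0.png

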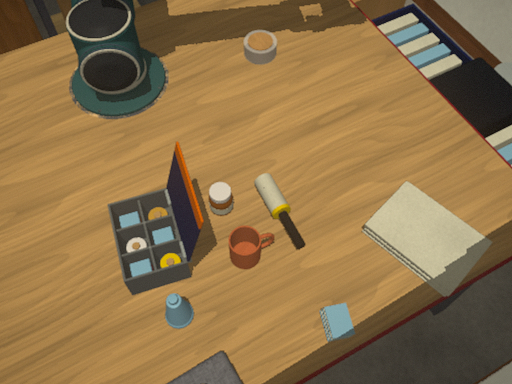

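View pics/top0.png

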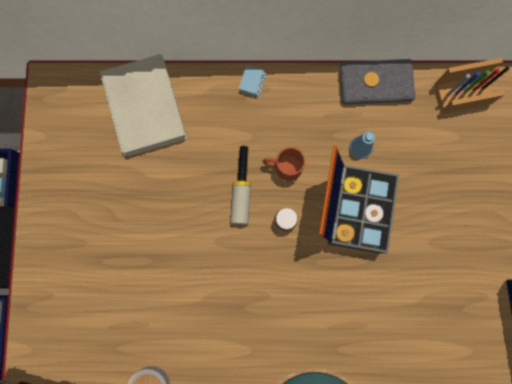

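View pics/wrist0.png

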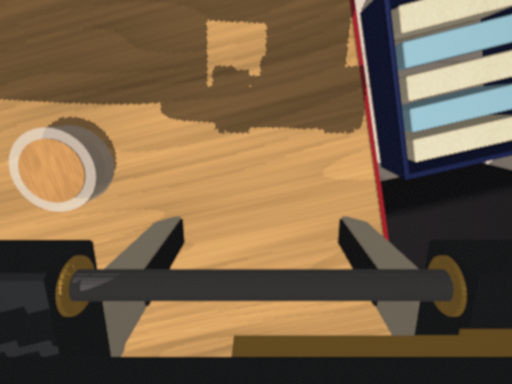

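Run:
```python
import cv2
a=cv2.imread("pics/top0.png")[110:290,220:420]
cv2.imwrite("pics/top0z.png",cv2.resize(a,None,fx=4,fy=3.3333,interpolation=cv2.INTER_CUBIC)[:600])
a=cv2.imread("pics/scene0.png")[130:340,90:310]
cv2.imwrite("pics/scene0z.png",cv2.resize(a,(629,600),interpolation=cv2.INTER_CUBIC))
```

```text
(no output)
```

View pics/top0z.png

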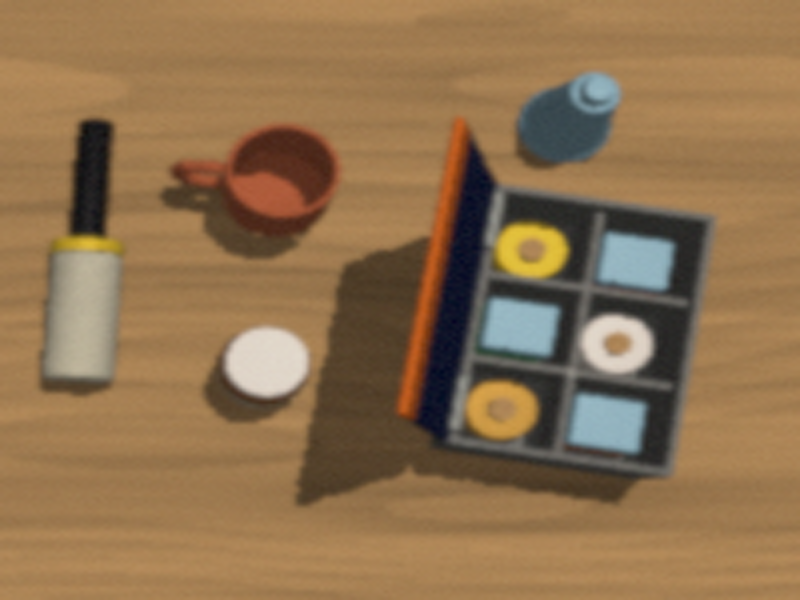

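View pics/scene0z.png

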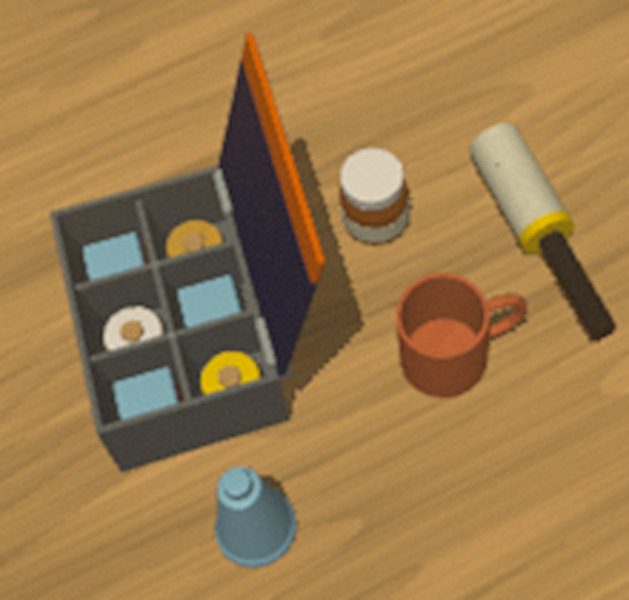

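```bash
cat > geo.py <<'E'
import numpy as np,pickle
d=pickle.load(open("f0.pkl","rb"))
def proj(f,X):
    c=np.asarray(X)@f["R"].T+f["t"]; p=c@f["intrinsics"].T; return p[...,:2]/p[...,2:]
def ray(f,uv,z):
    r=f["R"].T@np.linalg.solve(f["intrinsics"],[uv[0],uv[1],1]); o=-f["R"].T@f["t"]
    return o+r*(z-o[2])/r[2]
def Z(u,v,n): return (220+u/4,110+v/3.3333) if n=="top" else (90+u/2.859,130+v/2.857)
E
python3 - <<'E'
from geo import *
from scipy.optimize import least_squares
# case coords points
obs=[("top",(715,217),(-70,-100,90)),("top",(668,473),(-70,100,90)),("top",(447,437),(70,100,90)),("top",(500,188),(70,-100,90)),
("scene",(52,213),(-70,100,90)),("scene",(100,428),(-70,-100,90)),("scene",(122,470),(-70,-100,0)),("scene",(288,418),(70,-100,0))]
lid=[("top",(459,118),-100),("top",(405,415),100),("scene",(250,36),100),("scene",(318,280),-100)]
def W(p,q):
    c,s=np.cos(p[2]),np.sin(p[2]); q=np.array(q,float)
    return np.array([p[0]+c*q[0]-s*q[1],p[1]+s*q[0]+c*q[1],q[2]])
def res(p):
    r=[]
    for n,z,q in obs: r+=list(proj(d[n],W(p,q))-Z(*z,n))
    for n,z,y in lid:
        a=p[3]; l=170
        r+=list(proj(d[n],W(p,(70-l*np.cos(a)+3*np.sin(a),y,90+l*np.sin(a)+3*np.cos(a))))-Z(*z,n))
    return np.array(r)
s=least_squares(res,[650,-100,1.57,1.85],loss="soft_l1")
print(s.x,np.degrees(s.x[2])-90); print(res(s.x).reshape(-1,2).round(1))
np.save("case.npy",s.x)
for l in [(-100,-100,96),(-100,100,96),(-100,0,90),(70,0,90)]: print(l,W(s.x,l).round(1))
for nm,uv,z in [("mugtop",(282,180),85),("jar",(266,362),75),("cone",(596,92),112),("rollend",(78,380),24),("collar",(86,243),40),("handle",(96,122),24)]:
    print(nm,ray(d["top"],Z(*uv,"top"),z).round(0))
E
```

```text
[ 549.18096789 -120.76231969    1.39337978   -7.91172043] -10.165219277612778
[[-0.2 -1.6]
 [ 0.3  0. ]
 [-0.6  0.6]
 [-1.3 -2.6]
 [-1.3 -1.9]
 [-1.5  0.8]
 [-0.4 -0. ]
 [ 0.9 -0.2]
 [-3.4 30.8]
 [-1.1 10. ]
 [ 0.5 76. ]
 [-3.5 58.9]]
(-100, -100, 96) [ 630.  -236.8   96. ]
(-100, 100, 96) [ 433.1 -201.5   96. ]
(-100, 0, 90) [ 531.5 -219.2   90. ]
(70, 0, 90) [561.5 -51.9  90. ]
mugtop [660.  65.  85.]
jar [522.  75.  75.]
cone [ 722. -130.  112.]
rollend [512. 196.  24.]
collar [619. 191.  40.]
handle [722. 186.  24.]
```

Run:
```python
from geo import *
from scipy.optimize import least_squares
obs=[("top",(715,217),(-70,-100,90)),("top",(668,473),(-70,100,90)),("top",(447,437),(70,100,90)),("top",(500,188),(70,-100,90)),
("scene",(52,213),(-70,100,90)),("scene",(100,428),(-70,-100,90)),("scene",(122,470),(-70,-100,0)),("scene",(288,418),(70,-100,0))]
lid=[("top",(459,118),-100),("top",(405,415),100),("scene",(250,36),100),("scene",(318,280),-100)]
def W(p,q):
    c,s=np.cos(p[2]),np.sin(p[2]); q=np.array(q,float)
    return np.array([p[0]+c*q[0]-s*q[1],p[1]+s*q[0]+c*q[1],q[2]])
def res(p):
    r=[]
    for n,z,q in obs: r+=list(proj(d[n],W(p,q))-Z(*z,n))
    for n,z,y in lid:
        a=p[3]; l=170
        r+=list(proj(d[n],W(p,(70-l*np.cos(a)+3*np.sin(a),y,90+l*np.sin(a)+3*np.cos(a))))-Z(*z,n))
    return np.array(r)
s=least_squares(res,[550,-120,1.4,1.85])
print(s.x,np.degrees(s.x[2])-90); print(res(s.x).reshape(-1,2).round(1))
np.save("case.npy",s.x)
for l in [(-100,-100,96),(-100,100,96),(-100,0,90),(70,0,90),(116,0,253)]: print(l,W(s.x,l).round(1))
```

```text
[ 550.06431603 -121.1018883     1.3831894     1.83072344] -10.749085251538276
[[ 0.3 -1.6]
 [-0.  -0.1]
 [-0.8 -0.1]
 [-0.7 -3.1]
 [-0.9 -1.9]
 [-2.1  1.1]
 [-0.9  0.2]
 [ 0.6  0.6]
 [ 1.3 -2.3]
 [-0.9 -1.9]
 [-1.  -1.8]
 [-0.3 -6. ]]
(-100, -100, 96) [ 629.7 -238.    96. ]
(-100, 100, 96) [ 433.2 -200.7   96. ]
(-100, 0, 90) [ 531.4 -219.3   90. ]
(70, 0, 90) [563.1 -52.3  90. ]
(116, 0, 253) [571.7  -7.1 253. ]
```

Request:
{"name": "send_rows", "arguments": {
  "rotation": [
    [6, 0, 0],
    [6, 0, 0],
    [6, 0, 0],
    [6, 0, 0],
    [6, 0, 0],
    [6, 0, 0],
    [6, 0, 0],
    [6, 0, 0],
    [6, 0, 0],
    [6, 0, 0]
  ],
  "delta_pos": [
    [-4, -4, -4],
    [-4, -4, -4],
    [-4, -4, -4],
    [-4, -4, -4],
    [-4, -4, -4],
    [-4, -4, -4],
    [-4, -4, -4],
    [-4, -4, -4],
    [-4, -4, -4],
    [-4, -4, -4]
  ],
  "grip": [-1, -1, -1, -1, -1, -1, -1, -1, -1, -1]
}}

```text
t: 0.98
position: [230.3, 536.2, 318.4]
eef_rot: [-0.347, -2.958, 0.791]
force: [0.1, -0.2, 0.2]
opening: 93.0
```

```bash
cat > st.py <<'E'
from workcell import bot
import json,numpy as np
o=bot.get_obs(); open("log.jsonl","a").write(json.dumps({k:np.asarray(v).tolist() for k,v in o.items()})+"\n")
from scipy.spatial.transform import Rotation as Ro
for k in ["t","joint_positions","position","force","opening"]: print(k,np.round(o[k],3))
print(Ro.from_rotvec(o["eef_rot"]).as_matrix().round(3))
E
python3 st.py
```

```text
t 0.983
joint_positions [ 1.166  0.234  1.213 -0.106  2.208 -0.212]
position [230.316 536.169 318.369]
force [ 0.128 -0.161  0.189]
opening 93.007
[[-0.973  0.201 -0.116]
 [ 0.232  0.843 -0.486]
 [ 0.    -0.499 -0.866]]
```

Request:
{"name": "send_rows", "arguments": {
  "rotation": [
    [0, 8, 0],
    [0, 8, 0],
    [0, 8, 0],
    [0, 8, 0],
    [0, 8, 0],
    [0, 8, 0],
    [0, 8, 0],
    [0, 8, 0],
    [0, 8, 0]
  ],
  "delta_pos": [
    [0, -4, 0],
    [0, -4, 0],
    [0, -4, 0],
    [0, -4, 0],
    [0, -4, 0],
    [0, -4, 0],
    [0, -4, 0],
    [0, -4, 0],
    [0, -4, 0]
  ],
  "grip": [-1, -1, -1, -1, -1, -1, -1, -1, -1]
}}

```text
t: 1.73
position: [210.5, 451.9, 368.9]
eef_rot: [-0.5, -2.304, 0.524]
force: [0.1, -0.2, 1.0]
opening: 93.3
```

```bash
python3 st.py
```

```text
t 1.733
joint_positions [ 0.846  0.101  1.379  0.566  2.342 -0.04 ]
position [210.525 451.946 368.945]
force [ 0.108 -0.197  1.045]
opening 93.263
[[-0.673  0.201 -0.712]
 [ 0.489  0.843 -0.224]
 [ 0.555 -0.499 -0.666]]
```

Request:
{"name": "send_rows", "arguments": {
  "rotation": [
    [0, 0, 8],
    [0, 0, 8],
    [0, 0, 8],
    [0, 0, 8],
    [0, 0, 8],
    [0, 0, 8],
    [0, 0, 8],
    [0, 0, 8]
  ],
  "delta_pos": [
    [0, -4, -2],
    [0, -4, -2],
    [0, -4, -2],
    [0, -4, -2],
    [0, -4, -2],
    [0, -4, -2],
    [0, -4, -2],
    [0, -4, -2]
  ],
  "grip": [-1, -1, -1, -1, -1, -1, -1, -1]
}}

```text
t: 2.4
position: [225.8, 379.0, 452.2]
eef_rot: [-1.312, -2.086, 0.843]
force: [0.9, 0.2, 0.4]
opening: 93.3
```

```bash
python3 st.py; python3 -c "
from geo import *
for uv in [(505,290),(511,340),(505,350)]: print(ray(d['top'],uv,0))"
```

```text
t 2.4
joint_positions [0.751 0.009 1.341 0.571 2.503 0.641]
position [225.796 378.984 452.242]
force [0.938 0.157 0.418]
opening 93.33
[[-0.388  0.585 -0.713]
 [ 0.916  0.334 -0.224]
 [ 0.107 -0.739 -0.665]]
[ 343.13897854 -499.89074548    0.        ]
[ 216.27558833 -506.37560329    0.        ]
[ 191.25908353 -489.18780728    0.        ]
```

```bash
cat > kin.py <<'E'
import numpy as np,json
from scipy.spatial.transform import Rotation as Ro
def rz(a): return Ro.from_rotvec([0,0,a]).as_matrix()
def ry(a): return Ro.from_rotvec([0,a,0]).as_matrix()
def fk(q,P,full=False):
    h,a1,b,L2,e,L3,Lt=P[:7]
    R=rz(q[0]); p=np.array([0,0,h])+R@[a1,b,0]; pts=[p]
    R=R@ry(q[1]); p=p+R@[0,0,L2]; pts.append(p)
    R=R@ry(q[2]); p=p+R@[e,0,L3]; pts.append(p)
    R=R@rz(q[3])@ry(q[4]); R=R@rz(q[5]); p=p+R@[0,0,Lt]; pts.append(p)
    return (p,R,pts) if full else (p,R)
def data():
    L=[json.loads(l) for l in open("log.jsonl")]
    D=[(np.array(o["joint_positions"]),np.array(o["position"]),Ro.from_rotvec(o["eef_rot"]).as_matrix()) for o in L]
    D.append((np.array([1.2982017,.116492491,1.44228262,9e-6,1.58399279,-.0377917]),np.array([156.98,656.28,217.89]),Ro.from_rotvec([-.367958308,-3.1197772,.00182156]).as_matrix()))
    return D
E
python3 - <<'E'
from kin import *
from scipy.optimize import least_squares
D=data()
for q,p,R in D: print((fk(q,np.zeros(7))[1].T@R).round(2).tolist())
f=lambda P: np.concatenate([fk(q,P)[0]-p for q,p,R in D])
s=least_squares(f,[300,0,0,400,0,400,250],x_scale=100)
print(s.x.round(1),s.fun.round(1), np.linalg.svd(s.jac)[1])
np.save("kin.npy",s.x)
E
```

```text
[[0.0, -1.0, -0.0], [1.0, 0.0, 0.0], [-0.0, 0.0, 1.0]]
[[0.0, -1.0, -0.0], [1.0, 0.0, -0.0], [0.0, -0.0, 1.0]]
[[-0.0, -1.0, -0.0], [1.0, -0.0, 0.0], [-0.0, 0.0, 1.0]]
[[0.0, -1.0, -0.0], [1.0, 0.0, 0.0], [-0.0, -0.0, 1.0]]
[137.6  -0.   25.5 459.7  81.4 620.3 302.4] [-0.  0.  0.  0.  0. -0. -0.  0. -0.  0. -0.  0.] [3.89282321 2.87912468 2.0180163  0.67342892 0.11893953 0.10537979
 0.07361669]
```

```bash
cat > plan.py <<'E'
import numpy as np
from kin import *
P=np.load("kin.npy"); C=np.load("case.npy")
LO=np.array([-2.83,-.83,.07,-1.14,.01,-2.97]);HI=np.array([2.83,2.19,2.5,4.28,3,2.97])
Rc=rz(C[2]); 
def ik(p,R):
    h,a1,b,L2,e,L3,Lt=P; Rm=R@rz(-np.pi/2)  # R = fkR*rz(90)
    w=p-Lt*Rm[:,2]; out=[]
    r=np.hypot(w[0],w[1]); x=np.sqrt(r*r-b*b); q1=np.arctan2(w[1],w[0])-np.arctan2(b,x)
    X,Zz=x-a1,w[2]-h; Lf=np.hypot(e,L3); g=np.arctan2(e,L3); D=np.hypot(X,Zz)
    c=(D*D-L2**2-Lf**2)/(2*L2*Lf)
    if abs(c)>1: return None
    k=np.arccos(c); q3=k-g; q2=np.arctan2(X,Zz)-np.arctan2(Lf*np.sin(k),L2+Lf*np.cos(k))
    M=(rz(q1)@ry(q2+q3)).T@Rm
    q5=np.arctan2(np.hypot(M[0,2],M[1,2]),M[2,2]); q4=np.arctan2(M[1,2],M[0,2]); q6=np.arctan2(M[2,1],-M[2,0])
    if q4<-1.14: q4+=2*np.pi
    return np.array([q1,q2,q3,q4,q5,q6])
def pose(th,off,r,yc=-20,sign=1):
    """tool pose in lid-like frame: axis toward hinge; off along outer normal; r radius of TCP"""
    u=np.array([-np.cos(th),0,np.sin(th)]); n=np.array([np.sin(th),0,np.cos(th)])
    pc=np.array([70,yc,90])+r*u+off*n
    z=-u; y=sign*n; x=np.cross(y,z)
    return np.array([C[0],C[1],0])+Rc@pc, Rc@np.stack([x,y,z],1)
def rel(p0,R0,p,R):
    return R0.T@(p-p0)/25, np.degrees(Ro.from_matrix(R0.T@R).as_rotvec())/5
E
python3 - <<'E'
from plan import *
for q,p,R in data()[:2]: print(ik(p,R).round(3),q.round(3))
for s in (1,-1):
  for th,off,r in [(1.85,3,300),(1.85,3,145),(1.5,3,145),(1.2,15,147),(.9,30,150),(.5,30,150),(0,30,150),(0,25,150),(0,25,250)]:
    p,R=pose(th,off,r,-20,s); q=ik(p,R); print(s,th,r,p.round(),q.round(2),bool(((q>LO)&(q<HI)).all()), fk(q,P,True)[2][2].round())
E
```

```text
[ 1.166  0.234  1.213 -0.106  2.208 -0.212] [ 1.166  0.234  1.213 -0.106  2.208 -0.212]
[ 0.846  0.101  1.379  0.566  2.342 -0.04 ] [ 0.846  0.101  1.379  0.566  2.342 -0.04 ]
1 1.85 300 [599.  28. 378.] [ 0.14  0.    1.32 -0.28  1.89 -1.33] True [614. 110. 668.]
1 1.85 145 [591. -14. 229.] [ 0.07 -0.02  1.59 -0.27  1.65 -1.32] True [606.  68. 519.]
1 1.5 145 [581. -63. 235.] [-0.19 -0.09  1.62  0.07  1.61 -1.57] True [577. -84. 536.]
1 1.2 147 [575. -95. 232.] [-0.39 -0.07  1.64  0.36  1.64 -1.76] True [ 555. -202.  514.]
1 0.9 150 [ 570. -125.  226.] [-0.57  0.01  1.64  0.63  1.73 -1.92] True [ 535. -309.  463.]
1 0.5 150 [ 561. -171.  188.] [-0.74  0.21  1.65  0.9   1.88 -2.11] True [ 511. -432.  333.]
1 0 150 [ 555. -203.  120.] [-0.82  0.54  1.62  1.18  2.09 -2.26] True [ 498. -500.  120.]
1 0 150 [ 555. -203.  115.] [-0.82  0.54  1.62  1.18  2.08 -2.27] True [ 498. -500.  115.]
1 0 250 [ 536. -302.  115.] [-0.93  0.65  1.47  1.13  2.19 -2.25] True [ 480. -599.  115.]
-1 1.85 300 [599.  28. 378.] [ 0.14  0.    1.32 -0.28  1.89  1.82] True [614. 110. 668.]
-1 1.85 145 [591. -14. 229.] [ 0.07 -0.02  1.59 -0.27  1.65  1.82] True [606.  68. 519.]
-1 1.5 145 [581. -63. 235.] [-0.19 -0.09  1.62  0.07  1.61  1.57] True [577. -84. 536.]
-1 1.2 147 [575. -95. 232.] [-0.39 -0.07  1.64  0.36  1.64  1.38] True [ 555. -202.  514.]
-1 0.9 150 [ 570. -125.  226.] [-0.57  0.01  1.64  0.63  1.73  1.22] True [ 535. -309.  463.]
-1 0.5 150 [ 561. -171.  188.] [-0.74  0.21  1.65  0.9   1.88  1.03] True [ 511. -432.  333.]
-1 0 150 [ 555. -203.  120.] [-0.82  0.54  1.62  1.18  2.09  0.88] True [ 498. -500.  120.]
-1 0 150 [ 555. -203.  115.] [-0.82  0.54  1.62  1.18  2.08  0.87] True [ 498. -500.  115.]
-1 0 250 [ 536. -302.  115.] [-0.93  0.65  1.47  1.13  2.19  0.89] True [ 480. -599.  115.]
```

```bash
cat > go.py <<'E'
import sys
from plan import *
from workcell import bot
def cur():
    o=bot.get_obs(); return np.array(o["position"]),Ro.from_rotvec(o["eef_rot"]).as_matrix()
def show(*targets,p0=None,R0=None):
    if p0 is None: p0,R0=cur()
    for t in targets:
        d,r=rel(p0,R0,*pose(*t,-20,-1)); print(t,"pos",d.round(2).tolist(),"rot",r.round(2).tolist())
E
python3 -c "
from go import *
show((1.85,3,300))"
```

```text
(1.85, 3, 300) pos [-18.95, 6.25, -5.5] rot [-8.5, 6.42, 25.03]
```

Request:
{"name": "send_rows", "arguments": {
  "rotation": [
    [-8.5, 6.4, 25],
    [-8.5, 6.4, 25],
    [-8.5, 6.4, 25],
    [-8.5, 6.4, 25],
    [-8.5, 6.4, 25],
    [-8.5, 6.4, 25],
    [-8.5, 6.4, 25],
    [-8.5, 6.4, 25],
    [-8.5, 6.4, 25],
    [-8.5, 6.4, 25]
  ],
  "delta_pos": [
    [-19, 6.2, -5.5],
    [-19, 6.2, -5.5],
    [-19, 6.2, -5.5],
    [-19, 6.2, -5.5],
    [-19, 6.2, -5.5],
    [-19, 6.2, -5.5],
    [-19, 6.2, -5.5],
    [-19, 6.2, -5.5],
    [-19, 6.2, -5.5],
    [-19, 6.2, -5.5]
  ],
  "grip": [-0.3, -0.3, -0.3, -0.3, -0.3, -0.3, -0.3, -0.3, -0.3, -0.3]
}}

```text
t: 3.23
position: [526.2, 92.6, 393.0]
eef_rot: [-2.727, -1.157, 0.565]
force: [-0.0, 0.8, 0.5]
opening: 60.1
```

```bash
python3 st.py; python3 -c "
from go import *
show((1.85,3,300))"
```

```text
t 3.233
joint_positions [0.118 0.064 1.256 0.02  2.219 0.894]
position [526.229  92.55  392.97 ]
force [-0.042  0.774  0.507]
opening 60.063
[[ 0.637  0.668 -0.386]
 [ 0.715 -0.699 -0.03 ]
 [-0.289 -0.257 -0.922]]
(1.85, 3, 300) pos [0.18, 3.9, -0.47] rot [-3.98, 3.03, 11.79]
```

Request:
{"name": "send_rows", "arguments": {
  "rotation": [
    [-4, 3, 11.8],
    [-4, 3, 11.8],
    [-4, 3, 11.8],
    [-4, 3, 11.8],
    [-4, 3, 11.8],
    [-4, 3, 11.8],
    [-4, 3, 11.8],
    [-4, 3, 11.8],
    [-4, 3, 11.8],
    [-4, 3, 11.8]
  ],
  "delta_pos": [
    [0.2, 3.9, -0.5],
    [0.2, 3.9, -0.5],
    [0.2, 3.9, -0.5],
    [0.2, 3.9, -0.5],
    [0.2, 3.9, -0.5],
    [0.2, 3.9, -0.5],
    [0.2, 3.9, -0.5],
    [0.2, 3.9, -0.5],
    [0.2, 3.9, -0.5],
    [0.2, 3.9, -0.5]
  ],
  "grip": [-0.3, -0.3, -0.3, -0.3, -0.3, -0.3, -0.3, -0.3, -0.3, -0.3]
}}

```text
t: 4.07
position: [597.7, 31.2, 378.0]
eef_rot: [2.847, -0.267, -0.041]
force: [-0.4, 0.4, -0.9]
opening: 60.8
```

```bash
python3 st.py; python3 -c "
from go import *
show((1.85,3,300),(1.85,3,200),(1.85,3,145))
import cv2
for n in ['wrist','scene','top']:
    f=bot.grab_frame(n); cv2.imwrite(f'pics/{n}1.png',f['image'][:,:,::-1])"
```

```text
t 4.067
joint_positions [ 0.143  0.005  1.321 -0.282  1.898  1.82 ]
position [597.742  31.185 377.961]
force [-0.412  0.429 -0.892]
opening 60.768
[[ 0.983 -0.178 -0.054]
 [-0.186 -0.944 -0.274]
 [-0.002  0.279 -0.96 ]]
(1.85, 3, 300) pos [0.06, 0.11, 0.05] rot [0.04, 0.02, 0.01]
(1.85, 3, 200) pos [0.07, 0.09, 4.05] rot [0.04, 0.02, 0.01]
(1.85, 3, 145) pos [0.07, 0.08, 6.25] rot [0.04, 0.02, 0.01]
```

View pics/wrist1.png

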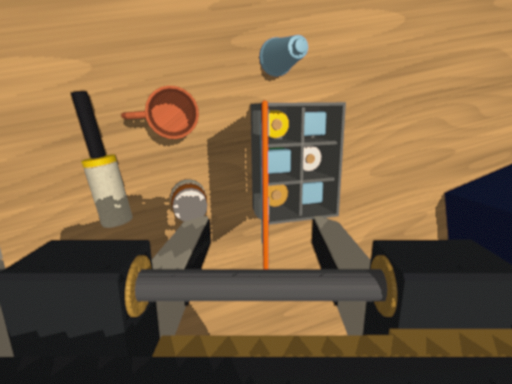

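View pics/scene1.png

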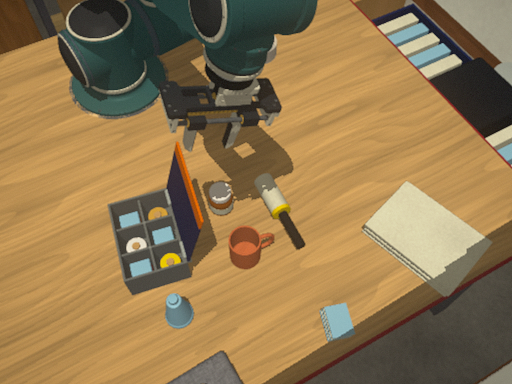

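View pics/top1.png

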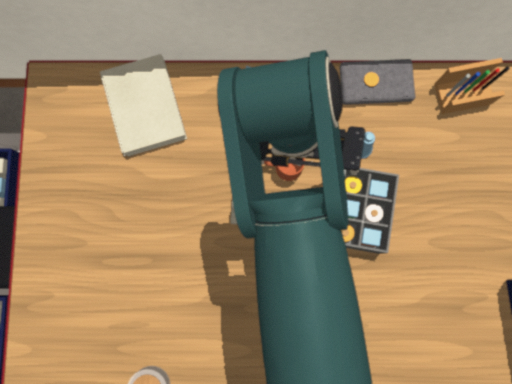

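```bash
python3 -c "
from geo import *
from workcell import bot
f=bot.grab_frame('wrist')
for uv in [(445,195),(510,166),(447,235),(510,262)]:
  for z in (0,80): print(uv,z,ray(f,uv,z).round())
for X in [(498,-500,30),(430,-500,30),(560,-500,30)]: print(proj(f,np.array(X,float)))
"
```

```text
(445, 195) 0 [ 362. -508.    0.]
(445, 195) 80 [ 409. -423.   80.]
(510, 166) 0 [ 387. -710.    0.]
(510, 166) 80 [ 430. -595.   80.]
(447, 235) 0 [ 250. -517.    0.]
(447, 235) 80 [ 314. -431.   80.]
(510, 262) 0 [  92. -744.    0.]
(510, 262) 80 [ 179. -624.   80.]
[454.91379415 141.64979934]
[454.00861345 171.4741801 ]
[455.79195683 112.71562261]
```

Request:
{"name": "send_rows", "arguments": {
  "rotation": [
    [0, 0, 0],
    [0, 0, 0],
    [0, 0, 0],
    [0, 0, 0],
    [0, 0, 0],
    [0, 0, 0],
    [0, 0, 0],
    [0, 0, 0],
    [0, 0, 0]
  ],
  "delta_pos": [
    [0.1, 0.1, 1.5],
    [0.1, 0.1, 3],
    [0.1, 0.1, 4],
    [0.1, 0.1, 4.8],
    [0.1, 0.1, 5.4],
    [0.1, 0.1, 5.8],
    [0.1, 0.1, 6.2],
    [0.1, 0.1, 6.2],
    [0.1, 0.1, 6.2]
  ],
  "grip": [-0.3, -0.3, -0.3, -0.3, -0.3, -0.3, -0.3, -0.3, -0.3]
}}

```text
t: 5.02
position: [591.6, -15.0, 229.7]
eef_rot: [2.85, -0.266, -0.044]
force: [0.1, 1.1, 0.9]
opening: 60.7
```

```bash
python3 st.py; python3 -c "
from go import *
show(*[(a,3,145) for a in (1.85,1.83,1.79,1.74,1.69,1.64,1.59,1.54,1.49,1.44,1.39)])
import cv2
for n in ['wrist','scene','top']:
    f=bot.grab_frame(n); cv2.imwrite(f'pics/{n}2.png',f['image'][:,:,::-1])"
```

```text
t 5.017
joint_positions [ 0.068 -0.02   1.584 -0.271  1.652  1.813]
position [591.579 -14.963 229.686]
force [0.053 1.081 0.929]
opening 60.719
[[ 0.983 -0.177 -0.056]
 [-0.186 -0.944 -0.271]
 [-0.005  0.277 -0.961]]
(1.85, 3, 145) pos [-0.04, -0.04, 0.03] rot [0.02, 0.05, 0.02]
(1.83, 3, 145) pos [-0.04, 0.07, 0.03] rot [0.25, 0.05, 0.02]
(1.79, 3, 145) pos [-0.04, 0.3, 0.04] rot [0.71, 0.05, 0.02]
(1.74, 3, 145) pos [-0.04, 0.59, 0.06] rot [1.28, 0.05, 0.02]
(1.69, 3, 145) pos [-0.04, 0.88, 0.09] rot [1.85, 0.05, 0.02]
(1.64, 3, 145) pos [-0.04, 1.17, 0.14] rot [2.42, 0.05, 0.02]
(1.59, 3, 145) pos [-0.04, 1.45, 0.2] rot [3.0, 0.05, 0.01]
(1.54, 3, 145) pos [-0.04, 1.73, 0.28] rot [3.57, 0.05, 0.01]
(1.49, 3, 145) pos [-0.04, 2.01, 0.37] rot [4.14, 0.05, 0.01]
(1.44, 3, 145) pos [-0.04, 2.28, 0.47] rot [4.72, 0.05, 0.01]
(1.39, 3, 145) pos [-0.04, 2.54, 0.59] rot [5.29, 0.05, 0.01]
```

View pics/wrist2.png

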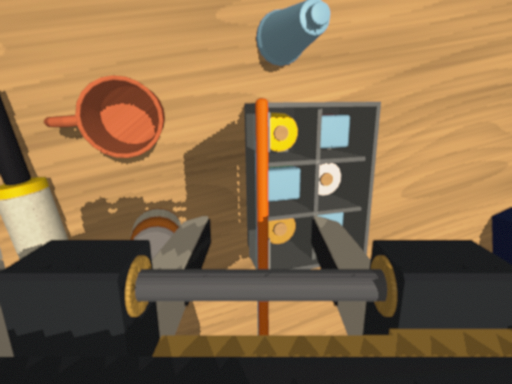

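View pics/scene2.png

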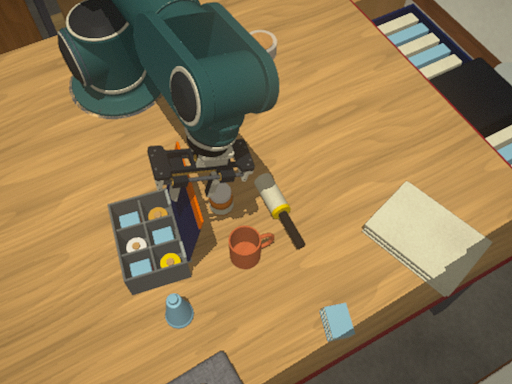

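Request:
{"name": "send_rows", "arguments": {
  "rotation": [
    [0.36, 0, 0],
    [0.7, 0, 0],
    [1.05, 0, 0],
    [1.4, 0, 0],
    [1.75, 0, 0],
    [1.97, 0, 0],
    [2.2, 0, 0],
    [2.43, 0, 0],
    [2.65, 0, 0],
    [2.88, 0, 0]
  ],
  "delta_pos": [
    [0, 0.13, 0.03],
    [0, 0.3, 0.04],
    [0, 0.47, 0.05],
    [0, 0.64, 0.07],
    [0, 0.82, 0.09],
    [0, 0.93, 0.1],
    [0, 1.05, 0.12],
    [0, 1.17, 0.14],
    [0, 1.28, 0.16],
    [0, 1.4, 0.19]
  ],
  "grip": [-0.3, -0.3, -0.3, -0.3, -0.3, -0.3, -0.3, -0.3, -0.3, -0.3]
}}

```text
t: 6.0
position: [584.9, -49.3, 234.5]
eef_rot: [3.101, -0.291, -0.011]
force: [0.2, 1.4, 0.9]
opening: 60.4
```

```bash
python3 st.py; python3 -c "
from go import *
show(*[(a,3,145) for a in (1.6,1.57,1.54,1.51,1.48,1.45,1.42,1.39,1.36,1.33,1.3)])
import cv2
for n in ['wrist']:
    f=bot.grab_frame(n); cv2.imwrite(f'pics/{n}3.png',f['image'][:,:,::-1])"
```

```text
t 6.0
joint_positions [-0.113 -0.074  1.609 -0.028  1.613  1.643]
position [584.928 -49.337 234.45 ]
force [0.231 1.388 0.922]
opening 60.374
[[ 0.983 -0.186 -0.01 ]
 [-0.186 -0.982 -0.027]
 [-0.005  0.028 -1.   ]]
(1.6, 3, 145) pos [-0.03, -0.01, -0.02] rot [-0.01, 0.05, 0.01]
(1.57, 3, 145) pos [-0.03, 0.17, -0.02] rot [0.33, 0.05, 0.01]
(1.54, 3, 145) pos [-0.03, 0.34, -0.01] rot [0.67, 0.05, 0.01]
(1.51, 3, 145) pos [-0.04, 0.51, -0.0] rot [1.02, 0.05, 0.01]
(1.48, 3, 145) pos [-0.04, 0.69, 0.01] rot [1.36, 0.05, 0.0]
(1.45, 3, 145) pos [-0.04, 0.86, 0.03] rot [1.7, 0.05, 0.0]
(1.42, 3, 145) pos [-0.04, 1.03, 0.05] rot [2.05, 0.05, 0.0]
(1.39, 3, 145) pos [-0.04, 1.2, 0.08] rot [2.39, 0.05, 0.0]
(1.36, 3, 145) pos [-0.04, 1.37, 0.12] rot [2.74, 0.05, 0.0]
(1.33, 3, 145) pos [-0.03, 1.54, 0.16] rot [3.08, 0.05, 0.0]
(1.3, 3, 145) pos [-0.03, 1.71, 0.21] rot [3.42, 0.05, -0.0]
```

View pics/wrist3.png

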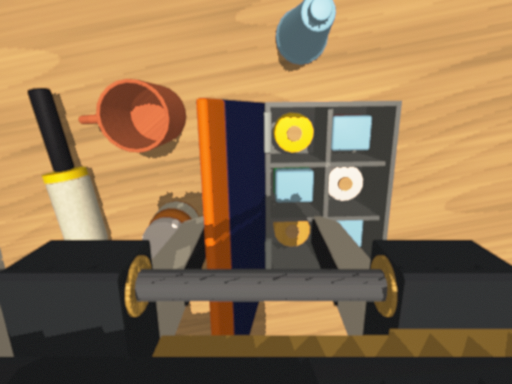

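Request:
{"name": "send_rows", "arguments": {
  "rotation": [
    [0.33, 0, 0],
    [0.67, 0, 0],
    [1.02, 0, 0],
    [1.36, 0, 0],
    [1.7, 0, 0],
    [2.05, 0, 0],
    [2.39, 0, 0],
    [2.74, 0, 0],
    [2.74, 0, 0]
  ],
  "delta_pos": [
    [0, 0.17, -0.02],
    [0, 0.34, -0.01],
    [0, 0.51, 0],
    [0, 0.69, 0.01],
    [0, 0.86, 0.03],
    [0, 1.03, 0.05],
    [0, 1.2, 0.08],
    [0, 1.37, 0.12],
    [0, 1.37, 0.12]
  ],
  "grip": [-0.3, -0.3, -0.3, -0.3, -0.3, -0.3, -0.3, -0.3, -0.3]
}}

```text
t: 6.8
position: [578.2, -84.1, 231.8]
eef_rot: [-2.918, 0.277, -0.021]
force: [-0.8, 0.5, -0.4]
opening: 60.6
```

```bash
python3 st.py; python3 -c "
from go import *
import cv2
show((1.36,3,145))
for n in ['wrist']:
    f=bot.grab_frame(n); cv2.imwrite(f'pics/{n}4.png',f['image'][:,:,::-1])"
```

```text
t 6.8
joint_positions [-0.296 -0.078  1.628  0.209  1.619  1.471]
position [578.195 -84.12  231.812]
force [-0.792  0.484 -0.406]
opening 60.587
[[ 0.982 -0.185  0.034]
 [-0.188 -0.96   0.206]
 [-0.006 -0.209 -0.978]]
(1.36, 3, 145) pos [-0.03, -0.04, -0.02] rot [0.0, 0.06, -0.03]
```

View pics/wrist4.png

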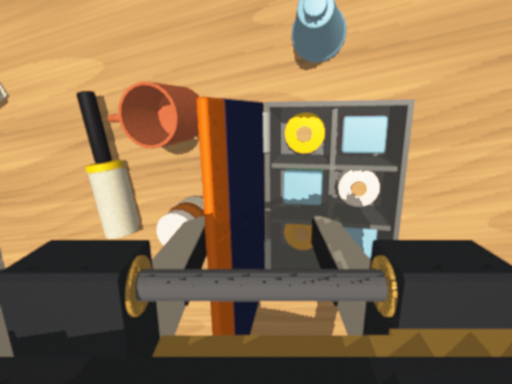

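```bash
python3 -c "
from go import *
show(*[(a,3,145) for a in (1.33,1.3,1.27,1.24,1.22)])"
```

```text
(1.33, 3, 145) pos [-0.03, 0.14, -0.01] rot [0.36, 0.06, -0.03]
(1.3, 3, 145) pos [-0.03, 0.32, -0.01] rot [0.71, 0.06, -0.03]
(1.27, 3, 145) pos [-0.03, 0.49, -0.0] rot [1.05, 0.06, -0.03]
(1.24, 3, 145) pos [-0.03, 0.66, 0.01] rot [1.4, 0.06, -0.03]
(1.22, 3, 145) pos [-0.03, 0.78, 0.03] rot [1.62, 0.06, -0.03]
```

Request:
{"name": "send_rows", "arguments": {
  "rotation": [
    [0.36, 0, 0],
    [0.7, 0, 0],
    [1.05, 0, 0],
    [1.4, 0, 0],
    [1.6, 0, 0],
    [1.6, 0, 0],
    [1.6, 0, 0],
    [1.6, 0, 0]
  ],
  "delta_pos": [
    [0, 0.15, 0],
    [0, 0.32, 0],
    [0, 0.49, 0],
    [0, 0.66, 0.01],
    [0, 0.78, 0.03],
    [0, 0.78, 0.03],
    [0, 0.78, 0.03],
    [0, 0.78, 0.03]
  ],
  "grip": [-0.3, -0.3, -0.3, -0.3, -0.3, -0.3, -0.3, -0.3]
}}

```text
t: 7.52
position: [575.0, -101.3, 227.7]
eef_rot: [-2.782, 0.262, -0.039]
force: [-0.6, 0.7, 0.1]
opening: 60.2
```

```bash
python3 st.py; python3 -c "
from go import *
import cv2
show((1.22,3,145))
for n in ['wrist']:
    f=bot.grab_frame(n); cv2.imwrite(f'pics/{n}5.png',f['image'][:,:,::-1])"
```

```text
t 7.517
joint_positions [-0.392 -0.06   1.636  0.34   1.64   1.378]
position [ 575.042 -101.283  227.671]
force [-0.573  0.693  0.107]
opening 60.217
[[ 0.983 -0.176  0.059]
 [-0.186 -0.923  0.336]
 [-0.005 -0.341 -0.94 ]]
(1.22, 3, 145) pos [-0.03, 0.05, 0.0] rot [0.03, 0.05, -0.01]
```

View pics/wrist5.png

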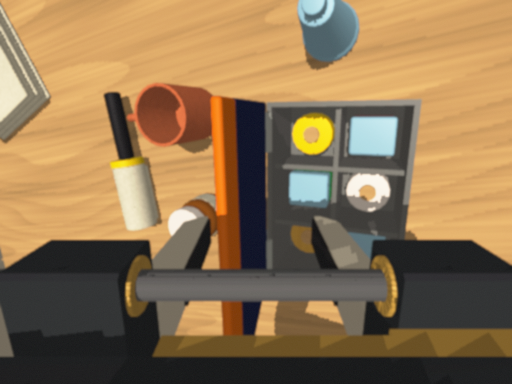

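Request:
{"name": "send_rows", "arguments": {
  "rotation": [
    [0, 0, 0],
    [0, 0, 0],
    [0, 0, 0],
    [0, 0, 0],
    [0, 0, 0],
    [0, 0, 0]
  ],
  "delta_pos": [
    [0, 0, 0],
    [0, 0, 0],
    [0, 0, 0],
    [0, 0, 0],
    [0, 0, 0],
    [0, 0, 0]
  ],
  "grip": [-0.3, -0.3, -0.3, -0.3, -0.3, -0.3]
}}

```text
t: 8.07
position: [575.0, -101.6, 227.5]
eef_rot: [-2.781, 0.263, -0.039]
force: [-0.3, -0.3, 0.6]
opening: 60.3
```

```bash
python3 st.py; python3 -c "
from go import *
import cv2
show((1.22,3,145))
for n in ['wrist']:
    f=bot.grab_frame(n); cv2.imwrite(f'pics/{n}6.png',f['image'][:,:,::-1])"
```

```text
t 8.067
joint_positions [-0.393 -0.06   1.636  0.341  1.64   1.377]
position [ 574.958 -101.599  227.545]
force [-0.271 -0.281  0.556]
opening 60.301
[[ 0.982 -0.177  0.059]
 [-0.186 -0.923  0.337]
 [-0.005 -0.342 -0.94 ]]
(1.22, 3, 145) pos [-0.03, 0.04, 0.0] rot [0.02, 0.05, -0.02]
```

View pics/wrist6.png

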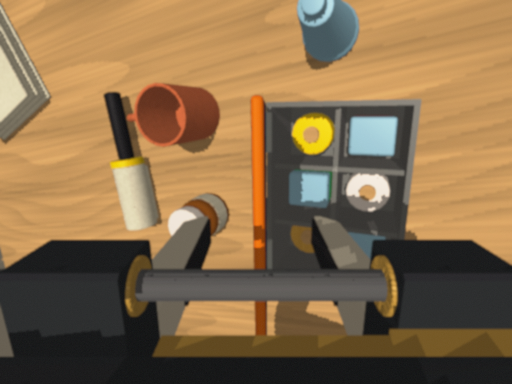

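Request:
{"name": "send_rows", "arguments": {
  "rotation": [
    [0, 0, 0],
    [0, 0, 0],
    [0, 0, 0],
    [0, 0, 0],
    [0, 0, 0],
    [0, 0, 0]
  ],
  "delta_pos": [
    [0, 0, 0],
    [0, 0, 0],
    [0, 0, 0],
    [0, 0, 0],
    [0, 0, 0],
    [0, 0, 0]
  ],
  "grip": [-0.3, -0.3, -0.3, -0.3, -0.3, -0.3]
}}

```text
t: 8.62
position: [574.9, -101.7, 227.5]
eef_rot: [-2.781, 0.263, -0.039]
force: [0.6, -0.8, 0.4]
opening: 60.4
```

```bash
python3 st.py; python3 -c "
from go import *
import cv2
show((1.22,3,145),*[(1.2-.02*i,3+2*i,145+i*.2) for i in range(11)])
for n in ['wrist']:
    f=bot.grab_frame(n); cv2.imwrite(f'pics/{n}7.png',f['image'][:,:,::-1])"
```

```text
t 8.617
joint_positions [-0.393 -0.06   1.636  0.341  1.64   1.377]
position [ 574.946 -101.652  227.541]
force [ 0.624 -0.763  0.441]
opening 60.443
[[ 0.982 -0.177  0.059]
 [-0.186 -0.923  0.337]
 [-0.005 -0.342 -0.94 ]]
(1.22, 3, 145) pos [-0.03, 0.03, 0.0] rot [0.02, 0.05, -0.02]
(1.2, 3, 145.0) pos [-0.03, 0.15, 0.0] rot [0.25, 0.05, -0.02]
(1.18, 5, 145.2) pos [-0.03, 0.19, -0.01] rot [0.48, 0.05, -0.02]
(1.16, 7, 145.4) pos [-0.03, 0.22, -0.02] rot [0.71, 0.05, -0.02]
(1.14, 9, 145.6) pos [-0.03, 0.26, -0.03] rot [0.94, 0.05, -0.02]
(1.1199999999999999, 11, 145.8) pos [-0.03, 0.3, -0.04] rot [1.17, 0.05, -0.02]
(1.0999999999999999, 13, 146.0) pos [-0.03, 0.34, -0.06] rot [1.4, 0.05, -0.02]
(1.08, 15, 146.2) pos [-0.03, 0.38, -0.07] rot [1.62, 0.05, -0.02]
(1.06, 17, 146.4) pos [-0.03, 0.42, -0.09] rot [1.85, 0.05, -0.02]
(1.04, 19, 146.6) pos [-0.03, 0.46, -0.1] rot [2.08, 0.05, -0.02]
(1.02, 21, 146.8) pos [-0.03, 0.5, -0.12] rot [2.31, 0.05, -0.02]
(1.0, 23, 147.0) pos [-0.03, 0.54, -0.14] rot [2.54, 0.05, -0.02]
```

View pics/wrist7.png

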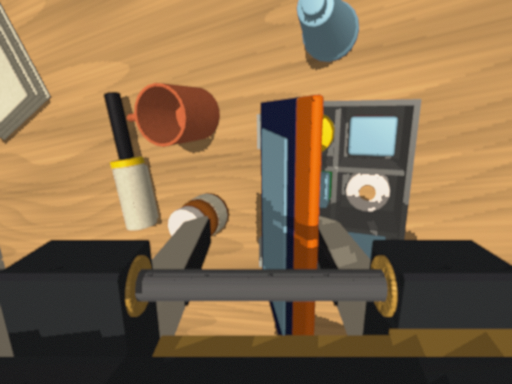

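```bash
python3 -c "
from go import *
show(*[(1.22-.03*i,3+2*i,145+i*.2) for i in range(1,11)])
print()"
```

```text
(1.19, 5, 145.2) pos [-0.03, 0.13, -0.01] rot [0.36, 0.05, -0.02]
(1.16, 7, 145.4) pos [-0.03, 0.22, -0.02] rot [0.71, 0.05, -0.02]
(1.13, 9, 145.6) pos [-0.03, 0.32, -0.03] rot [1.05, 0.05, -0.02]
(1.1, 11, 145.8) pos [-0.03, 0.41, -0.04] rot [1.4, 0.05, -0.02]
(1.07, 13, 146.0) pos [-0.03, 0.51, -0.05] rot [1.74, 0.05, -0.02]
(1.04, 15, 146.2) pos [-0.03, 0.61, -0.06] rot [2.08, 0.05, -0.02]
(1.01, 17, 146.4) pos [-0.03, 0.71, -0.07] rot [2.43, 0.05, -0.02]
(0.98, 19, 146.6) pos [-0.03, 0.81, -0.07] rot [2.77, 0.05, -0.02]
(0.95, 21, 146.8) pos [-0.03, 0.91, -0.08] rot [3.11, 0.05, -0.02]
(0.9199999999999999, 23, 147.0) pos [-0.03, 1.01, -0.09] rot [3.46, 0.05, -0.03]
```

Request:
{"name": "send_rows", "arguments": {
  "rotation": [
    [0.36, 0, 0],
    [0.7, 0, 0],
    [1.05, 0, 0],
    [1.4, 0, 0],
    [1.75, 0, 0],
    [2.1, 0, 0],
    [2.45, 0, 0],
    [2.8, 0, 0],
    [3.1, 0, 0],
    [3.45, 0, 0]
  ],
  "delta_pos": [
    [0, 0.12, -0.01],
    [0, 0.22, -0.02],
    [0, 0.32, -0.03],
    [0, 0.42, -0.04],
    [0, 0.52, -0.05],
    [0, 0.62, -0.06],
    [0, 0.72, -0.07],
    [0, 0.81, -0.08],
    [0, 0.91, -0.08],
    [0, 1.01, -0.09]
  ],
  "grip": [-0.3, -0.3, -0.3, -0.3, -0.3, -0.3, -0.3, -0.3, -0.3, -0.3]
}}

```text
t: 9.5
position: [570.3, -125.8, 221.0]
eef_rot: [-2.48, 0.235, -0.073]
force: [0.9, -0.2, -1.5]
opening: 60.8
```

```bash
python3 st.py; python3 -c "
from go import *
import cv2
show((.92,23,147),*[(.92-.025*i,23+.7*i,147+i*.2) for i in range(1,11)])
for n in ['wrist','scene']:
    f=bot.grab_frame(n); cv2.imwrite(f'pics/{n}8.png',f['image'][:,:,::-1])"
```

```text
t 9.5
joint_positions [-0.559  0.016  1.644  0.607  1.724  1.221]
position [ 570.348 -125.846  221.034]
force [ 0.924 -0.175 -1.45 ]
opening 60.824
[[ 0.982 -0.151  0.109]
 [-0.186 -0.781  0.596]
 [-0.005 -0.606 -0.795]]
(0.92, 23, 147) pos [-0.03, -0.0, 0.01] rot [-0.01, 0.04, -0.03]
(0.895, 23.7, 147.2) pos [-0.03, 0.12, -0.02] rot [0.28, 0.04, -0.03]
(0.87, 24.4, 147.4) pos [-0.03, 0.24, -0.05] rot [0.57, 0.04, -0.03]
(0.845, 25.1, 147.6) pos [-0.03, 0.36, -0.08] rot [0.85, 0.04, -0.03]
(0.8200000000000001, 25.8, 147.8) pos [-0.03, 0.48, -0.1] rot [1.14, 0.04, -0.03]
(0.795, 26.5, 148.0) pos [-0.03, 0.61, -0.12] rot [1.42, 0.04, -0.03]
(0.77, 27.2, 148.2) pos [-0.03, 0.73, -0.14] rot [1.71, 0.04, -0.03]
(0.745, 27.9, 148.4) pos [-0.03, 0.85, -0.15] rot [2.0, 0.04, -0.03]
(0.72, 28.6, 148.6) pos [-0.03, 0.98, -0.17] rot [2.28, 0.04, -0.03]
(0.6950000000000001, 29.3, 148.8) pos [-0.03, 1.11, -0.18] rot [2.57, 0.04, -0.04]
(0.67, 30.0, 149.0) pos [-0.03, 1.23, -0.18] rot [2.86, 0.04, -0.04]
```

View pics/wrist8.png

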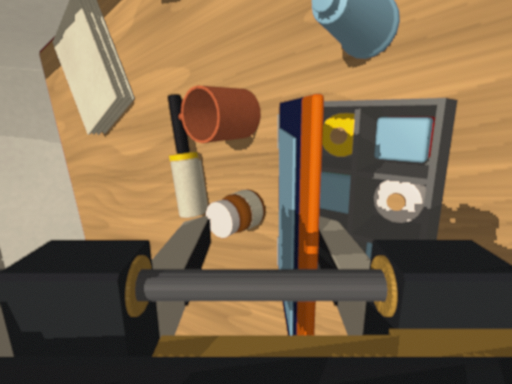

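View pics/scene8.png

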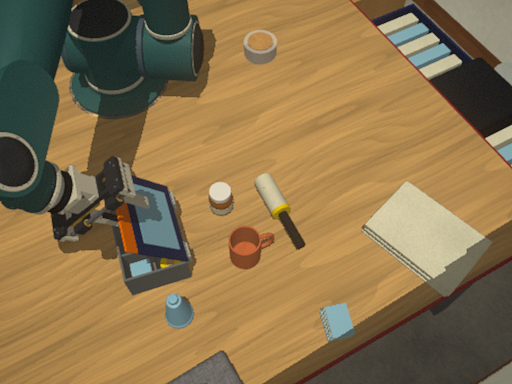

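Request:
{"name": "send_rows", "arguments": {
  "rotation": [
    [0.28, 0, 0],
    [0.57, 0, 0],
    [0.85, 0, 0],
    [1.15, 0, 0],
    [1.43, 0, 0],
    [1.7, 0, 0],
    [2, 0, 0],
    [2.28, 0, 0],
    [2.57, 0, 0],
    [2.86, 0, 0]
  ],
  "delta_pos": [
    [0, 0.12, -0.02],
    [0, 0.24, -0.05],
    [0, 0.36, -0.08],
    [0, 0.48, -0.1],
    [0, 0.61, -0.12],
    [0, 0.73, -0.14],
    [0, 0.85, -0.15],
    [0, 0.98, -0.17],
    [0, 1.1, -0.18],
    [0, 1.23, -0.18]
  ],
  "grip": [-0.3, -0.3, -0.3, -0.3, -0.3, -0.3, -0.3, -0.3, -0.3, -0.3]
}}

```text
t: 10.43
position: [565.2, -152.7, 205.8]
eef_rot: [-2.231, 0.212, -0.096]
force: [-0.0, -0.4, -0.6]
opening: 60.2
```

```bash
python3 st.py; python3 -c "
from go import *
import cv2
show((.67,30,149),*[(.67-.025*i,30,149+i*.1) for i in range(1,11)])
for n in ['wrist']:
    f=bot.grab_frame(n); cv2.imwrite(f'pics/{n}9.png',f['image'][:,:,::-1])"
```

```text
t 10.433
joint_positions [-0.676  0.122  1.645  0.794  1.816  1.106]
position [ 565.177 -152.699  205.844]
force [-0.049 -0.365 -0.583]
opening 60.228
[[ 0.982 -0.119  0.143]
 [-0.186 -0.608  0.771]
 [-0.005 -0.785 -0.62 ]]
(0.67, 30, 149) pos [-0.03, -0.01, -0.0] rot [-0.02, 0.03, -0.04]
(0.645, 30, 149.1) pos [-0.03, 0.14, -0.04] rot [0.27, 0.03, -0.04]
(0.62, 30, 149.2) pos [-0.03, 0.29, -0.06] rot [0.56, 0.03, -0.04]
(0.595, 30, 149.3) pos [-0.03, 0.44, -0.09] rot [0.84, 0.03, -0.04]
(0.5700000000000001, 30, 149.4) pos [-0.03, 0.59, -0.11] rot [1.13, 0.03, -0.04]
(0.545, 30, 149.5) pos [-0.03, 0.75, -0.13] rot [1.42, 0.03, -0.04]
(0.52, 30, 149.6) pos [-0.03, 0.9, -0.14] rot [1.7, 0.03, -0.04]
(0.495, 30, 149.7) pos [-0.03, 1.05, -0.15] rot [1.99, 0.03, -0.04]
(0.47000000000000003, 30, 149.8) pos [-0.03, 1.21, -0.16] rot [2.28, 0.03, -0.05]
(0.44500000000000006, 30, 149.9) pos [-0.03, 1.36, -0.16] rot [2.56, 0.03, -0.05]
(0.42000000000000004, 30, 150.0) pos [-0.02, 1.51, -0.16] rot [2.85, 0.03, -0.05]
```

View pics/wrist9.png

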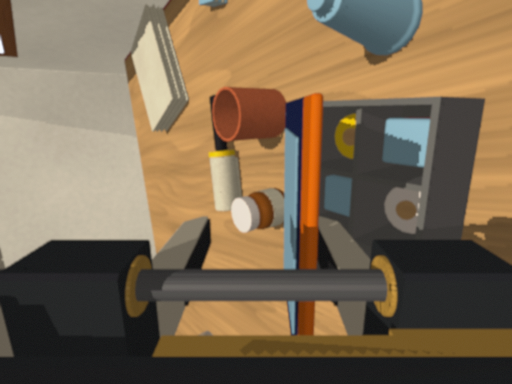

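Request:
{"name": "send_rows", "arguments": {
  "rotation": [
    [0.23, 0, 0],
    [0.46, 0, 0],
    [0.69, 0, 0],
    [0.91, 0, 0],
    [1.14, 0, 0],
    [1.37, 0, 0],
    [1.6, 0, 0],
    [1.83, 0, 0],
    [2.06, 0, 0],
    [2.28, 0, 0]
  ],
  "delta_pos": [
    [0, 0.12, -0.03],
    [0, 0.24, -0.05],
    [0, 0.36, -0.08],
    [0, 0.48, -0.1],
    [0, 0.6, -0.11],
    [0, 0.72, -0.13],
    [0, 0.84, -0.14],
    [0, 0.97, -0.15],
    [0, 1.09, -0.16],
    [0, 1.21, -0.16]
  ],
  "grip": [-0.3, -0.3, -0.3, -0.3, -0.3, -0.3, -0.3, -0.3, -0.3, -0.3]
}}

```text
t: 11.32
position: [561.0, -174.1, 184.5]
eef_rot: [-2.034, 0.194, -0.112]
force: [-0.1, -0.1, -0.1]
opening: 60.5
```

```bash
python3 st.py; python3 -c "
from go import *
show((.47,30,150),*[(.47-.015*i,30,150) for i in range(1,11)])"
```

```text
t 11.317
joint_positions [-0.747  0.233  1.642  0.92   1.894  1.024]
position [ 560.98  -174.143  184.502]
force [-0.1   -0.097 -0.11 ]
opening 60.511
[[ 0.982 -0.089  0.164]
 [-0.186 -0.444  0.876]
 [-0.005 -0.892 -0.453]]
(0.47, 30, 150) pos [-0.02, -0.0, -0.01] rot [0.0, 0.03, -0.05]
(0.45499999999999996, 30, 150) pos [-0.02, 0.09, -0.02] rot [0.17, 0.03, -0.05]
(0.43999999999999995, 30, 150) pos [-0.02, 0.18, -0.04] rot [0.35, 0.03, -0.05]
(0.425, 30, 150) pos [-0.02, 0.27, -0.05] rot [0.52, 0.03, -0.05]
(0.41, 30, 150) pos [-0.02, 0.36, -0.07] rot [0.69, 0.03, -0.05]
(0.39499999999999996, 30, 150) pos [-0.02, 0.45, -0.08] rot [0.86, 0.03, -0.05]
(0.38, 30, 150) pos [-0.02, 0.54, -0.09] rot [1.03, 0.02, -0.05]
(0.365, 30, 150) pos [-0.02, 0.63, -0.1] rot [1.2, 0.02, -0.05]
(0.35, 30, 150) pos [-0.02, 0.72, -0.11] rot [1.38, 0.02, -0.05]
(0.33499999999999996, 30, 150) pos [-0.02, 0.81, -0.11] rot [1.55, 0.02, -0.05]
(0.31999999999999995, 30, 150) pos [-0.02, 0.91, -0.12] rot [1.72, 0.02, -0.05]
```

Request:
{"name": "send_rows", "arguments": {
  "rotation": [
    [0.17, 0, 0],
    [0.35, 0, 0],
    [0.52, 0, 0],
    [0.69, 0, 0],
    [0.86, 0, 0],
    [1.03, 0, 0],
    [1.2, 0, 0],
    [1.38, 0, 0],
    [1.55, 0, 0],
    [1.72, 0, 0]
  ],
  "delta_pos": [
    [0, 0.09, -0.02],
    [0, 0.18, -0.04],
    [0, 0.27, -0.05],
    [0, 0.36, -0.07],
    [0, 0.45, -0.08],
    [0, 0.54, -0.09],
    [0, 0.63, -0.1],
    [0, 0.72, -0.11],
    [0, 0.81, -0.11],
    [0, 0.9, -0.12]
  ],
  "grip": [-0.3, -0.3, -0.3, -0.3, -0.3, -0.3, -0.3, -0.3, -0.3, -0.3]
}}

```text
t: 12.15
position: [558.5, -186.7, 165.9]
eef_rot: [-1.885, 0.18, -0.123]
force: [1.3, 1.1, -1.1]
opening: 60.5
```

```bash
python3 st.py; python3 -c "
from go import *
import cv2
show((.32,30,150),*[(.32-.015*i,30,150) for i in range(1,11)])
for n in ['wrist','scene']:
    f=bot.grab_frame(n); cv2.imwrite(f'pics/{n}10.png',f['image'][:,:,::-1])"
```

```text
t 12.15
joint_positions [-0.785  0.325  1.638  1.007  1.954  0.972]
position [ 558.513 -186.656  165.875]
force [ 1.266  1.075 -1.069]
opening 60.452
[[ 0.982 -0.063  0.175]
 [-0.186 -0.309  0.933]
 [-0.005 -0.949 -0.315]]
(0.32, 30, 150) pos [-0.02, 0.01, -0.0] rot [0.01, 0.02, -0.05]
(0.305, 30, 150) pos [-0.02, 0.1, -0.02] rot [0.18, 0.02, -0.05]
(0.29000000000000004, 30, 150) pos [-0.02, 0.19, -0.04] rot [0.35, 0.02, -0.05]
(0.275, 30, 150) pos [-0.02, 0.28, -0.05] rot [0.52, 0.02, -0.05]
(0.26, 30, 150) pos [-0.02, 0.37, -0.06] rot [0.69, 0.02, -0.05]
(0.245, 30, 150) pos [-0.02, 0.46, -0.07] rot [0.87, 0.02, -0.05]
(0.23, 30, 150) pos [-0.02, 0.55, -0.09] rot [1.04, 0.02, -0.05]
(0.21500000000000002, 30, 150) pos [-0.02, 0.65, -0.09] rot [1.21, 0.02, -0.05]
(0.2, 30, 150) pos [-0.02, 0.74, -0.1] rot [1.38, 0.02, -0.05]
(0.185, 30, 150) pos [-0.02, 0.83, -0.11] rot [1.55, 0.02, -0.05]
(0.17, 30, 150) pos [-0.02, 0.92, -0.11] rot [1.72, 0.02, -0.05]
```

View pics/wrist10.png

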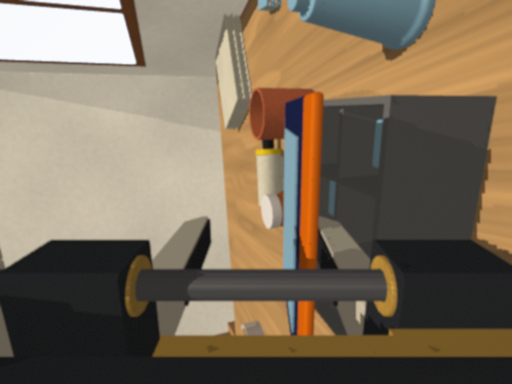

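View pics/scene10.png

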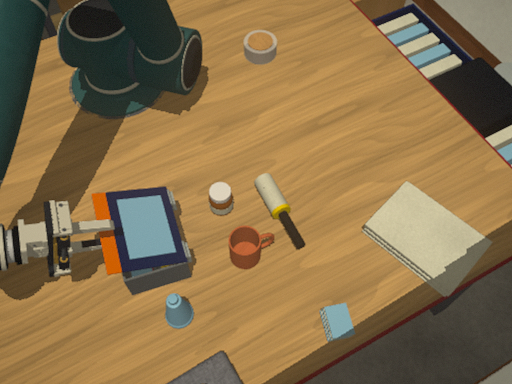

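```bash
python3 -c "
from go import *
show(*[(.32-.0125*i,30,150+.4*i) for i in range(1,11)])"
```

```text
(0.3075, 30, 150.4) pos [-0.01, 0.06, -0.04] rot [0.15, 0.02, -0.07]
(0.295, 30, 150.8) pos [-0.01, 0.14, -0.07] rot [0.29, 0.02, -0.07]
(0.2825, 30, 151.2) pos [-0.01, 0.21, -0.1] rot [0.43, 0.02, -0.07]
(0.27, 30, 151.6) pos [-0.01, 0.29, -0.12] rot [0.58, 0.02, -0.07]
(0.2575, 30, 152.0) pos [-0.01, 0.37, -0.15] rot [0.72, 0.02, -0.07]
(0.245, 30, 152.4) pos [-0.01, 0.44, -0.18] rot [0.86, 0.02, -0.07]
(0.23249999999999998, 30, 152.8) pos [-0.01, 0.52, -0.2] rot [1.01, 0.02, -0.07]
(0.22, 30, 153.2) pos [-0.01, 0.6, -0.22] rot [1.15, 0.02, -0.07]
(0.20750000000000002, 30, 153.6) pos [-0.01, 0.68, -0.25] rot [1.29, 0.02, -0.07]
(0.195, 30, 154.0) pos [-0.01, 0.76, -0.27] rot [1.44, 0.02, -0.07]
```

Request:
{"name": "send_rows", "arguments": {
  "rotation": [
    [0.15, 0, 0],
    [0.29, 0, 0],
    [0.43, 0, 0],
    [0.58, 0, 0],
    [0.72, 0, 0],
    [0.86, 0, 0],
    [1, 0, 0],
    [1.15, 0, 0],
    [1.3, 0, 0],
    [1.44, 0, 0]
  ],
  "delta_pos": [
    [0, 0.07, -0.04],
    [0, 0.14, -0.07],
    [0, 0.22, -0.1],
    [0, 0.29, -0.12],
    [0, 0.37, -0.15],
    [0, 0.45, -0.18],
    [0, 0.52, -0.2],
    [0, 0.6, -0.22],
    [0, 0.68, -0.25],
    [0, 0.76, -0.27]
  ],
  "grip": [-0.3, -0.3, -0.3, -0.3, -0.3, -0.3, -0.3, -0.3, -0.3, -0.3]
}}

```text
t: 13.08
position: [556.1, -198.9, 150.0]
eef_rot: [-1.76, 0.169, -0.132]
force: [0.8, 0.8, -1.7]
opening: 60.4
```

```bash
python3 st.py; python3 -c "
from go import *
show(*[(.195-.01*i,30,154+.1*i) for i in range(0,11)])"
```

```text
t 13.083
joint_positions [-0.811  0.409  1.627  1.075  2.011  0.935]
position [ 556.116 -198.912  150.008]
force [ 0.815  0.78  -1.687]
opening 60.397
[[ 0.982 -0.041  0.182]
 [-0.186 -0.189  0.964]
 [-0.005 -0.981 -0.194]]
(0.195, 30, 154.0) pos [-0.02, 0.03, 0.01] rot [0.0, 0.01, -0.05]
(0.185, 30, 154.1) pos [-0.02, 0.09, -0.01] rot [0.11, 0.01, -0.05]
(0.17500000000000002, 30, 154.2) pos [-0.02, 0.15, -0.02] rot [0.23, 0.01, -0.05]
(0.165, 30, 154.3) pos [-0.02, 0.21, -0.04] rot [0.34, 0.01, -0.05]
(0.155, 30, 154.4) pos [-0.02, 0.28, -0.05] rot [0.46, 0.01, -0.05]
(0.14500000000000002, 30, 154.5) pos [-0.02, 0.34, -0.06] rot [0.57, 0.01, -0.05]
(0.135, 30, 154.6) pos [-0.02, 0.4, -0.08] rot [0.69, 0.01, -0.05]
(0.125, 30, 154.7) pos [-0.02, 0.46, -0.09] rot [0.8, 0.01, -0.05]
(0.115, 30, 154.8) pos [-0.02, 0.53, -0.1] rot [0.92, 0.01, -0.05]
(0.10500000000000001, 30, 154.9) pos [-0.02, 0.59, -0.11] rot [1.03, 0.01, -0.06]
(0.095, 30, 155.0) pos [-0.02, 0.65, -0.12] rot [1.15, 0.01, -0.06]
```

Request:
{"name": "send_rows", "arguments": {
  "rotation": [
    [0.11, 0, 0],
    [0.23, 0, 0],
    [0.34, 0, 0],
    [0.46, 0, 0],
    [0.57, 0, 0],
    [0.69, 0, 0],
    [0.8, 0, 0],
    [0.92, 0, 0],
    [1.03, 0, 0],
    [1.15, 0, 0]
  ],
  "delta_pos": [
    [0, 0.09, -0.01],
    [0, 0.15, -0.02],
    [0, 0.21, -0.04],
    [0, 0.28, -0.05],
    [0, 0.34, -0.06],
    [0, 0.4, -0.08],
    [0, 0.46, -0.09],
    [0, 0.53, -0.1],
    [0, 0.59, -0.11],
    [0, 0.65, -0.12]
  ],
  "grip": [-0.3, -0.3, -0.3, -0.3, -0.3, -0.3, -0.3, -0.3, -0.3, -0.3]
}}

```text
t: 13.92
position: [554.9, -204.8, 134.7]
eef_rot: [-1.66, 0.16, -0.138]
force: [-0.4, 0.3, -1.1]
opening: 60.2
```

```bash
python3 st.py; python3 -c "
from go import *
import cv2
show(*[(.095-.01*i,30,155) for i in range(0,11)])
for n in ['wrist','scene']:
    f=bot.grab_frame(n); cv2.imwrite(f'pics/{n}12.png',f['image'][:,:,::-1])
a=cv2.imread('pics/scene12.png')[150:310,0:220]
cv2.imwrite('pics/scene12z.png',cv2.resize(a,None,fx=3.5,fy=3.5))"
```

```text
t 13.917
joint_positions [-0.823  0.477  1.621  1.128  2.052  0.907]
position [ 554.942 -204.775  134.742]
force [-0.443  0.338 -1.125]
opening 60.232
[[ 0.982 -0.022  0.185]
 [-0.186 -0.092  0.978]
 [-0.005 -0.995 -0.095]]
(0.095, 30, 155) pos [-0.02, 0.01, -0.01] rot [0.0, 0.01, -0.05]
(0.085, 30, 155) pos [-0.02, 0.07, -0.02] rot [0.12, 0.01, -0.05]
(0.075, 30, 155) pos [-0.02, 0.13, -0.03] rot [0.23, 0.01, -0.05]
(0.065, 30, 155) pos [-0.02, 0.19, -0.04] rot [0.34, 0.01, -0.05]
(0.055, 30, 155) pos [-0.01, 0.26, -0.05] rot [0.46, 0.01, -0.05]
(0.045, 30, 155) pos [-0.01, 0.32, -0.06] rot [0.57, 0.01, -0.05]
(0.035, 30, 155) pos [-0.01, 0.38, -0.07] rot [0.69, 0.01, -0.05]
(0.024999999999999994, 30, 155) pos [-0.01, 0.44, -0.07] rot [0.8, 0.01, -0.05]
(0.015, 30, 155) pos [-0.01, 0.51, -0.08] rot [0.92, 0.01, -0.05]
(0.0050000000000000044, 30, 155) pos [-0.01, 0.57, -0.09] rot [1.03, 0.01, -0.05]
(-0.0050000000000000044, 30, 155) pos [-0.01, 0.63, -0.09] rot [1.15, 0.01, -0.05]
```

View pics/wrist12.png

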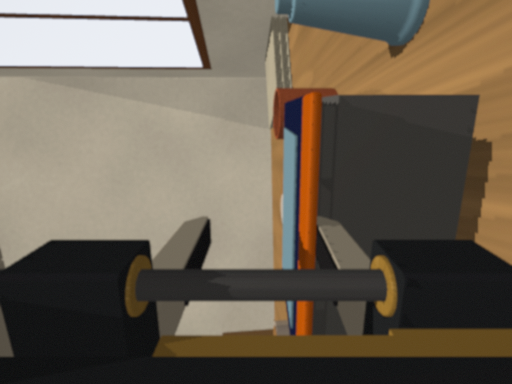

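View pics/scene12z.png

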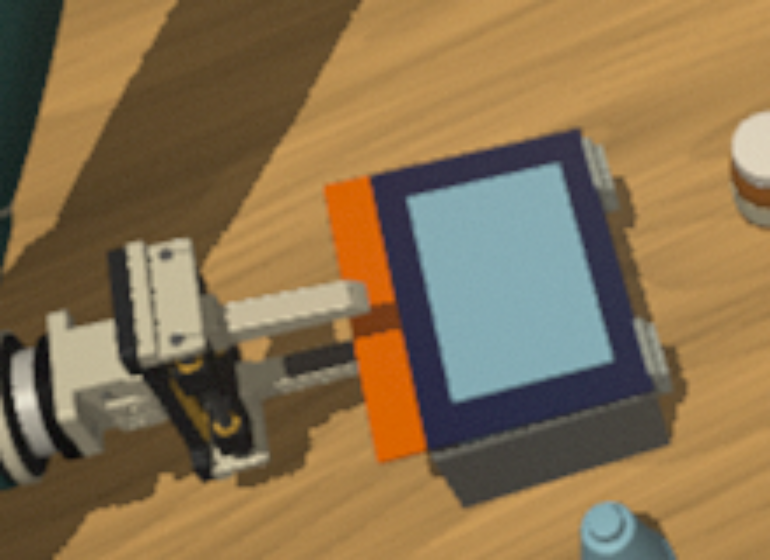

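Request:
{"name": "send_rows", "arguments": {
  "rotation": [
    [0.08, 0, 0],
    [0.16, 0, 0],
    [0.24, 0, 0],
    [0.32, 0, 0],
    [0.4, 0, 0],
    [0.48, 0, 0],
    [0.56, 0, 0],
    [0.64, 0, 0],
    [0.72, 0, 0],
    [0.8, 0, 0]
  ],
  "delta_pos": [
    [0, 0.05, -0.02],
    [0, 0.09, -0.03],
    [0, 0.14, -0.03],
    [0, 0.18, -0.04],
    [0, 0.22, -0.05],
    [0, 0.27, -0.05],
    [0, 0.31, -0.06],
    [0, 0.35, -0.06],
    [0, 0.4, -0.07],
    [0, 0.44, -0.07]
  ],
  "grip": [-0.3, -0.3, -0.3, -0.3, -0.3, -0.3, -0.3, -0.3, -0.3, -0.3]
}}

```text
t: 14.85
position: [554.3, -207.5, 123.9]
eef_rot: [-1.591, 0.153, -0.142]
force: [0.3, -0.6, -0.9]
opening: 60.4
```

```bash
python3 st.py; python3 -c "
from go import *
show((.025,30,155),(.01,30,155),(0,30,155),(0,27,155),(0,22,155),(0,22,250))"
```

```text
t 14.85
joint_positions [-0.828  0.525  1.616  1.165  2.082  0.889]
position [ 554.311 -207.546  123.916]
force [ 0.28  -0.645 -0.872]
opening 60.394
[[ 0.982 -0.01   0.186]
 [-0.186 -0.024  0.982]
 [-0.005 -1.    -0.025]]
(0.025, 30, 155) pos [-0.01, 0.0, -0.0] rot [0.01, 0.0, -0.06]
(0.01, 30, 155) pos [-0.01, 0.1, -0.02] rot [0.18, 0.0, -0.06]
(0, 30, 155) pos [-0.01, 0.16, -0.03] rot [0.29, 0.0, -0.06]
(0, 27, 155) pos [-0.01, 0.28, -0.03] rot [0.29, 0.0, -0.06]
(0, 22, 155) pos [-0.01, 0.48, -0.02] rot [0.29, 0.0, -0.06]
(0, 22, 250) pos [-0.01, 0.57, -3.82] rot [0.29, 0.0, -0.06]
```

Request:
{"name": "send_rows", "arguments": {
  "rotation": [
    [0.06, 0, 0],
    [0.12, 0, 0],
    [0.18, 0, 0],
    [0.24, 0, 0],
    [0.3, 0, 0],
    [0.3, 0, 0],
    [0.3, 0, 0],
    [0.3, 0, 0],
    [0.3, 0, 0],
    [0.3, 0, 0]
  ],
  "delta_pos": [
    [0, 0.03, -0.02],
    [0, 0.06, -0.02],
    [0, 0.09, -0.02],
    [0, 0.12, -0.03],
    [0, 0.16, -0.03],
    [0, 0.2, -0.03],
    [0, 0.24, -0.03],
    [0, 0.28, -0.03],
    [0, 0.33, -0.03],
    [0, 0.4, -0.03]
  ],
  "grip": [-0.3, -0.3, -0.3, -0.3, -0.3, -0.3, -0.3, -0.3, -0.3, -0.3]
}}

```text
t: 15.68
position: [554.1, -208.5, 114.2]
eef_rot: [-1.566, 0.151, -0.144]
force: [0.0, 0.3, -1.1]
opening: 60.5
```

```bash
python3 st.py; python3 -c "
from go import *
import cv2
show((0,22,155),(0,22,250))
for n in ['wrist','scene']:
    f=bot.grab_frame(n); cv2.imwrite(f'pics/{n}13.png',f['image'][:,:,::-1])"
```

```text
t 15.683
joint_positions [-0.829  0.551  1.614  1.174  2.089  0.874]
position [ 554.141 -208.52   114.168]
force [ 0.002  0.347 -1.082]
opening 60.538
[[ 0.982 -0.004  0.186]
 [-0.186  0.001  0.982]
 [-0.005 -1.    -0.   ]]
(0, 22, 155) pos [-0.01, 0.09, 0.0] rot [0.0, 0.0, -0.05]
(0, 22, 250) pos [-0.01, 0.09, -3.8] rot [0.0, 0.0, -0.05]
```

View pics/wrist13.png

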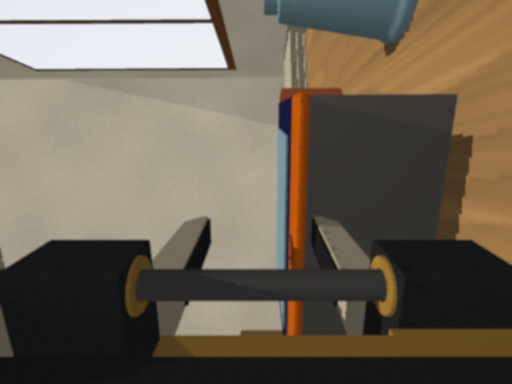

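Request:
{"name": "send_rows", "arguments": {
  "rotation": [
    [0, 0, 0],
    [0, 0, 0],
    [0, 0, 0],
    [0, 0, 0],
    [0, 0, 0],
    [0, 0, 0],
    [0, 0, 0],
    [0, 0, 0],
    [0, 0, 0],
    [0, 0, 0]
  ],
  "delta_pos": [
    [0, 0.06, 0],
    [0, 0.08, -0.2],
    [0, 0.08, -0.5],
    [0, 0.08, -0.9],
    [0, 0.08, -1.4],
    [0, 0.08, -2],
    [0, 0.08, -2.6],
    [0, 0.08, -3],
    [0, 0.08, -3],
    [0, 0.08, -3]
  ],
  "grip": [-0.3, -0.3, -0.3, -0.3, -0.3, -0.3, -0.3, -0.3, -0.3, -0.3]
}}

```text
t: 16.62
position: [540.0, -282.9, 111.9]
eef_rot: [-1.565, 0.152, -0.144]
force: [0.2, 0.9, -0.1]
opening: 60.6
```

```bash
python3 st.py; python3 -c "
from go import *
import cv2
for n in ['wrist','scene','top']:
    f=bot.grab_frame(n); cv2.imwrite(f'pics/{n}14.png',f['image'][:,:,::-1])"
```

```text
t 16.617
joint_positions [-0.91   0.631  1.497  1.136  2.166  0.883]
position [ 540.033 -282.872  111.888]
force [ 0.217  0.869 -0.135]
opening 60.61
[[ 0.982 -0.005  0.187]
 [-0.187  0.001  0.982]
 [-0.005 -1.     0.   ]]
```

View pics/wrist14.png

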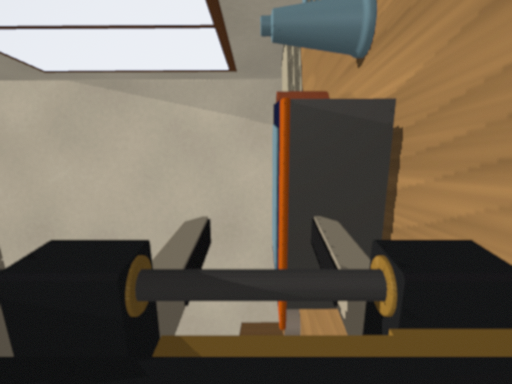

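View pics/scene14.png

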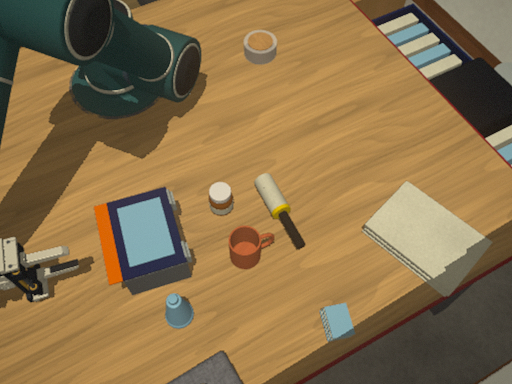

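View pics/top14.png

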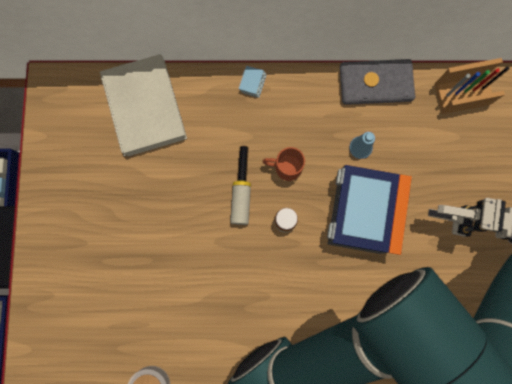

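Run:
```python
from geo import *
import cv2
C=np.load("case.npy")
W=lambda q:np.array([C[0]+np.cos(C[2])*q[0]-np.sin(C[2])*q[1],C[1]+np.sin(C[2])*q[0]+np.cos(C[2])*q[1],q[2]])
for n in("scene","top"):
  for a in(0,.05):
    print(n,a,[proj(d[n],W((70-170*np.cos(a)+6*np.sin(a),y,90+170*np.sin(a)+6))).round(1).tolist() for y in(-100,100)])
a=cv2.imread("pics/top0.png").astype(int);b=cv2.imread("pics/top14.png").astype(int)
for nm,(x0,y0,x1,y1) in dict(mug=(262,145,310,185),roller=(228,142,255,230),jar=(272,205,302,235),cone=(348,130,378,162)).items():
    print(nm,np.abs(a-b)[y0:y1,x0:x1].max(2).__gt__(40).sum())
i=cv2.imread("pics/scene14.png")[180:300,85:205]; cv2.imwrite("pics/s14z.png",cv2.resize(i,None,fx=5,fy=5,interpolation=cv2.INTER_CUBIC))
```

```text
scene 0 [[108.1, 284.0], [93.6, 204.9]]
scene 0.05 [[107.3, 282.5], [92.8, 203.0]]
top 0 [[411.6, 175.3], [399.7, 254.0]]
top 0.05 [[412.5, 174.6], [400.5, 253.9]]
mug 0
roller 0
jar 45
cone 0
```

View pics/s14z.png

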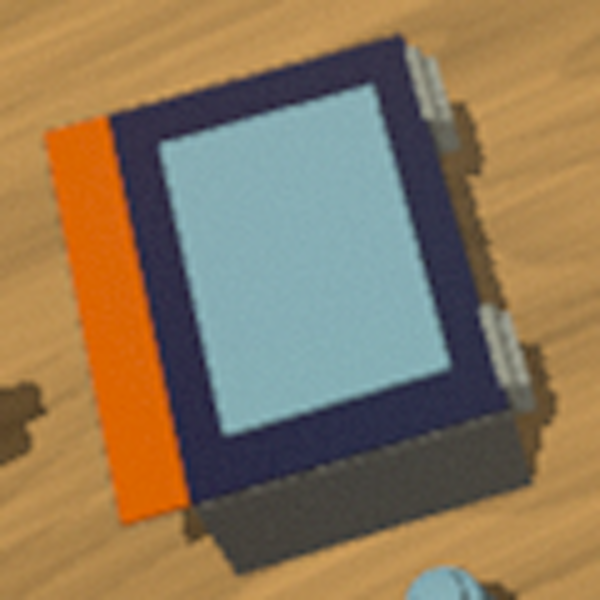

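```bash
python3 -c "
from workcell import bot
print(bot.hand_in())"
```

```text
the job is handed in; nothing more can be done
None
```

The lid is shut and the job is handed in at about 16.6 s of the 54 s allowed. The interface gave no verdict, so this rests on my own checks.

- **How it was done:** I put one finger on each side of the lid's free edge, 60 mm apart. The back finger tipped the lid past upright and it fell onto the front finger. I lowered it on that finger at about 0.3 rad/s, slowing to below 0.1 rad/s at the end. Then I dropped the finger clear of the lip and drew the hand straight back.
- **Lid shut:** In the last scene picture the two front lip corners lie within about 1 px of where a fully shut lid would put them. That comparison cannot settle the 0.03 rad limit, since a lid at 0.05 rad would move them only 2 px. The wrist view also shows the lid flat on the rim, with a visible gap between it and the finger before I withdrew.
- **Bystanders:** The mug, cone and lint roller show no pixel change in the top view. Around the jar 45 pixels changed. I put that down to the lid's shadow moving away, because its cap sits at the same place.
- **Forces:** No force read above about 2 N at the end of any move; peaks within a move were not recorded. At rest the hand was about 60 mm from the lip and touching nothing.
- **Uncertain:** The lid's weight on the finger was close to sensor noise, and read near zero at one point during lowering. That the lid was resting on the finger is confirmed by the pictures rather than by force.

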